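# Put the reagents in their cold blocks

### The job

The cold blocks are out of the freezer: stand each container upright in the one made for it, the white bottle in the narrow bore, the brown black-capped bottle in the middle one, the nearer blue-capped jar in the wide one, and the green strip-tube rack flat within the four corners of the cold plate. Keep the bottles upright on the way, and set everything right down on the cold metal rather than dropping it. Leave the small brown white-capped bottle and the timer standing where they are.

Things in the scene. Friction and masses are not known exactly. Their poses are not given: they have to be found in the camera images.
- white_bottle: small white bottle with a white cap; 88 mm high, upright, about 60 g. Round body 34 mm across up to 55 mm above its foot, then a fixed cap about 22 mm across to grip from above between 62 and 88 mm. Origin: centre of its foot; z up; yaw does not matter
- amber_flask: brown bottle with a black cap, the larger of the two brown ones; 108 mm high, upright, about 190 g. Round body 56 mm across up to 68 mm above its foot, then a fixed cap about 34 mm across to grip from above between 75 and 108 mm. Origin: centre of its foot; z up; yaw does not matter
- blue_cap_jar: wide white jar with a blue cap, standing near the coolers (a like one far back by the red trays is not meant); 90 mm high, upright, about 180 g. Round body 66 mm across up to 48 mm above its foot, then a fixed cap about 56 mm across to grip from above between 55 and 90 mm. Origin: centre of its foot; z up; yaw does not matter
- strip_rack: green rack of white-capped strip tubes, about 100 g: body 62 mm (its x) by 124 mm (its y), 23 mm high; the look reaches 66 x 129 mm and the tube caps 32 mm. Grip from above across the 62 mm, at mid-length. Origin: centre of its underside; x across, y along its length, z up; same either way round
- block_small: round cooler, fixed, upright: aluminium core in a grey jacket, 100 mm across, 45 mm high. One round bore 40 mm across (bevelled to 50 mm over the top 5 mm), black inside, its flat floor 12 mm above the bench. Made for the small white bottle. Origin: centre of its underside; z up. The three coolers differ in bore and jacket
- block_medium: round cooler, fixed, upright: aluminium core in a orange jacket, 100 mm across, 45 mm high. One round bore 62 mm across (bevelled to 72 mm over the top 5 mm), black inside, its flat floor 12 mm above the bench. Made for the brown bottle with the black cap. Origin: centre of its underside; z up. The three coolers differ in bore and jacket
- block_large: round cooler, fixed, upright: aluminium core in a blue jacket, 100 mm across, 45 mm high. One round bore 72 mm across (bevelled to 82 mm over the top 5 mm), black inside, its flat floor 12 mm above the bench. Made for the jar with the blue cap. Origin: centre of its underside; z up. The three coolers differ in bore and jacket
- rack_plate: flat cold plate, fixed, blue jacket, 100 mm (its x) by 164 mm (its y), bright metal top 20 mm above the bench. Four L-shaped corners, 10 mm high, 9 mm thick, frame a nest of 72 mm (x) by 134 mm (y) for the green rack; its long sides are open over the middle 80 mm, room for fingers. Origin: centre of its underside; x across, y along, z up; same either way round
- brown_vial: bystander: small brown bottle with a white cap, 30 mm across, 72 mm high, loose. Origin: centre of its foot; z up. (Also on the bench, beside the coolers: a fixed blue mini centrifuge, about 120 mm across, centred 0.56 m ahead of the robot and 0.06 m to its right; its open clear lid leans back over x 0.58 to 0.68 m and reaches 195 mm up. Carry things over it)
- bench_timer: bystander: white bench timer standing on edge, 25 mm (x) by 68 mm (y), 64 mm high, loose. Origin: centre of its underside; z up

How it is judged (in metres and radians):
At the end, for the whole second after the job is handed in: At rest: each bottle upright (within 0.1 rad) in its own cooler, within 8 mm of the bore's centre and with its foot on the bore's floor (within 4 mm); the rack flat on the cold plate (within 4 mm of the metal, 0.06 rad of level), within 10 mm of the centre of the nest and 0.12 rad of its direction (horizontal distance between white_bottle and block_small below 0.008 m and z of white_bottle in the frame of block_small between 0.008 and 0.016 m and angle between each of white_bottle, amber_flask, blue_cap_jar's own z axis and vertical below 0.1 rad and linear speed of each of white_bottle, amber_flask, blue_cap_jar, strip_rack below 0.02 m/s and horizontal distance between amber_flask and block_medium below 0.008 m and z of amber_flask in the frame of block_medium between 0.008 and 0.016 m and horizontal distance between blue_cap_jar and block_large below 0.008 m and z of blue_cap_jar in the frame of block_large between 0.008 and 0.016 m and horizontal distance between strip_rack and rack_plate below 0.01 m and z of strip_rack in the frame of rack_plate between 0.016 and 0.024 m and angle between the x axis of strip_rack and the x axis of rack_plate, either way round below 0.12 rad and angle between strip_rack's own z axis and vertical below 0.06 rad); the robot touches nothing.
It fails at once if a bottle or the jar is tipped more than 0.6 rad (angle between any of white_bottle, amber_flask, blue_cap_jar's own z axis and vertical above 0.6 rad).
It fails at once if a container is dropped: free of the fingers it falls faster than 0.7 m/s ((contact force between the fingers and white_bottle below 0.05 N and linear speed of white_bottle above 0.7 m/s) or (contact force between the fingers and amber_flask below 0.05 N and linear speed of amber_flask above 0.7 m/s) or (contact force between the fingers and blue_cap_jar below 0.05 N and linear speed of blue_cap_jar above 0.7 m/s) or (contact force between the fingers and strip_rack below 0.05 N and linear speed of strip_rack above 0.7 m/s)).
It fails at once if the small brown bottle or the timer is shifted more than 30 mm or knocked over (distance of any of brown_vial, bench_timer from where it was at the start of the episode above 0.03 m or angle between any of brown_vial, bench_timer's own z axis and vertical above 0.5 rad).
It also fails if it takes over 109 s, if anything falls off the work surface, if the arm or the gripper's body presses on something with over 40 N, if the wrist force passes 120 N, or if a joint passes its speed limit or range.

### The arm

A 6-joint arm with a two-finger parallel gripper is mounted at the origin on a cart in front of the work surface, level with it; the furniture and walls round the work are solid. World frame = base frame: x ahead of the robot, y to its left, z up, the work surface at z = 0. Lengths are in m, angles in degrees, forces in N, time in s.
With the tool pointing down it reaches from about 0.425 to 0.95 m from the base axis. Payload 3.5 kg.
Tool frame: the origin (TCP) lies at the very end of the fingers, on their centre line; the grasp point (between the pads) lies 19 mm behind it; z points along the fingers, y is the line along which they close (so a half turn about z gives the same grasp; the last joint's range is limited). The gripper opens to 85 mm and grips with 20 to 120 N. Pads are 22 mm wide; open, the fingers measure 114 mm over their backs; the gripper's body (76 mm by 85 mm) begins 54 mm behind the grasp point. The pads swing forward as they close: fully open they stand 13 mm farther back than shut.
Start: joints at [-77.636, 16.404, 90.338, -0, 73.258, -8.594], TCP at [0.241, -0.63, 0.231] pointing down, gripper open.
Joint ranges: [-158.93, 158.93], [-51.34, 127.21], [12.03, 142.37], [-87.48, 267.48], [13.55, 161.25], [-162.69, 162.69]. Speed limits (degrees/s): [159.86, 159.86, 180, 180, 180, 180].

### API

Orientations are given as [roll, pitch, yaw] about the fixed x, y, z axes, in that order (R = Rz(yaw) Ry(pitch) Rx(roll)).
In Python, from cell import observe, snapshot, hand_in gives the robot as it stands.
- The arm moves only by the shell command python3 -m jog 'ROWS' [FORCE]. ROWS is JSON, a list of rows, each a list of 3 entries, a list of its own where there are three numbers: the turn, a rotation vector about the tool's x, y, z in degrees, then the shift along the tool's x, y, z in mm, then the opening, from 0 (shut) to 1 (fully open). A call has 1 to 12 rows; each row is the pose to reach, as a shift and turn from the pose commanded when the call began, along the tool's axes at that moment; what a row does not reach only later rows make up. A row lasts 1/10 s, in which the tool goes at most 50 mm and 8.59 degrees, less where a joint would pass 70% of its speed; a pose out of reach is approached as far as the arm can. A call with a gripper value outside its range is refused whole. The fingers move at their own pace and stop on an object; FORCE is the grip in N (left out, the last holds). Time passes only in rows, so rows that repeat a pose let the fingers close. It gives the time, the measured TCP pose, the force, the opening and the grip force at its end, in the units of the state.
- observe(): the state, without advancing time (a new reading comes with each control period).
- snapshot(name): name is "scene" or "top" or "wrist"; returns a dict with "img" (480x640x3 uint8, red, green, blue), "depth" (480x640 float32, m along the optical axis (not along the pixel's ray), 0 where there is no reading), "fx", "fy", "cx", "cy" (pixels), "camera_from_world" (4x4, takes a point from world to camera coordinates). Camera axes: x right, y down, z forward; pixel columns grow to the right and rows downward; lengths in m; the calibration is good to about 2 mm. The wrist camera is an equidistant fisheye: a pixel r from the principal point sees the ray r / f radians off the axis. A picture is of the moment at which its call begins.
- hand_in(): hands the job in; it is judged then, once.
The state is a dict: "t": time; "joint_positions": joint angles; "joint_vel": joint speeds; "joint_efforts": joint torques, N m; "position": TCP position; "tool_rot": TCP orientation; "wrist_force": force on the tool from outside, world axes, zero at the start; "ft_torque": the same for the moment, N m; "grip_width": finger opening in m; "finger_force": force on a finger pad.
Only numpy, scipy, OpenCV 4.12 (cv2) and the standard library are available. Lean on these libraries where they do the work, as an engineer would, in place of code of your own. Each camera call takes 0.05 s, during which the arm holds its last target. There are 200 camera calls.

## Working session

There is one attempt and no reset: what is moved stays moved. The work goes in short steps, Python scripts to look and compute and a shell command to move; the robot and the scene stay as the last step left them, time stands still between calls to the robot, and variables do not carry over. Pictures are saved under pics/ and viewed, at most 14 in all, crops included, and the job is handed in when it is done.

```bash
ls; mkdir -p pics; cat > h.py <<'E'
import numpy as np, cv2
from cell import observe, snapshot, hand_in
E
python3 - <<'E'
from h import *
s=observe(); print(s)
for n in ("scene","top"):
    d=snapshot(n); np.savez(f"{n}0.npz",**d); cv2.imwrite(f"pics/{n}0.png",d["img"][:,:,::-1])
    print(n,d["fx"],d["cx"],d["cy"],np.round(np.linalg.inv(d["camera_from_world"]),3).tolist(), (d["depth"]>0).mean())
E
```

```text
pics
{'t': 0.0, 'joint_positions': array([-7.76364502e+01,  1.64529970e+01,  9.04220814e+01,  1.75710956e-03,
        7.32572053e+01, -8.59368339e+00]), 'joint_vel': array([-0.07677709,  0.02795972,  0.04849989,  0.0676459 , -0.04150287,
        0.01531493]), 'joint_efforts': array([-5.37170240e-05, -4.05981553e+01, -2.92626393e+01, -1.19237484e-04,
        5.61918292e-03, -7.15178700e-06]), 'position': array([ 0.2413304 , -0.62969418,  0.22995919]), 'tool_rot': array([-1.79869453e+02, -2.14292097e-02,  2.09567007e+01]), 'wrist_force': array([ 1.09898039, -0.08074681, -0.45669897]), 'ft_torque': array([ 0.02649225, -0.01790982, -0.01309673]), 'finger_force': 0.0, 'grip_width': 0.08514005031668125}
scene 521.4019239527596 312.79701793843896 237.79563716855546 [[-0.875, -0.347, 0.337, 0.151], [-0.484, 0.633, -0.604, 0.685], [-0.004, -0.692, -0.722, 0.873], [0.0, 0.0, 0.0, 1.0]] 0.93083984375
top 522.96754258199 329.1362883152333 240.26588368646296 [[-0.011, -0.993, 0.118, 0.4], [-1.0, 0.01, -0.01, 0.014], [0.009, -0.118, -0.993, 1.323], [0.0, 0.0, 0.0, 1.0]] 0.9959016927083333
```

View pics/scene0.png

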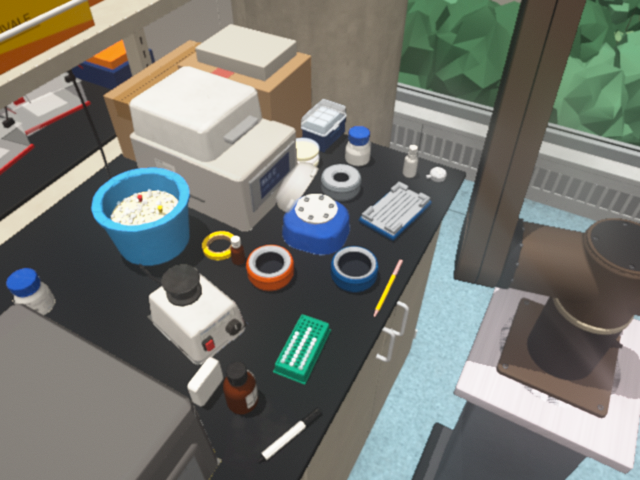

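View pics/top0.png

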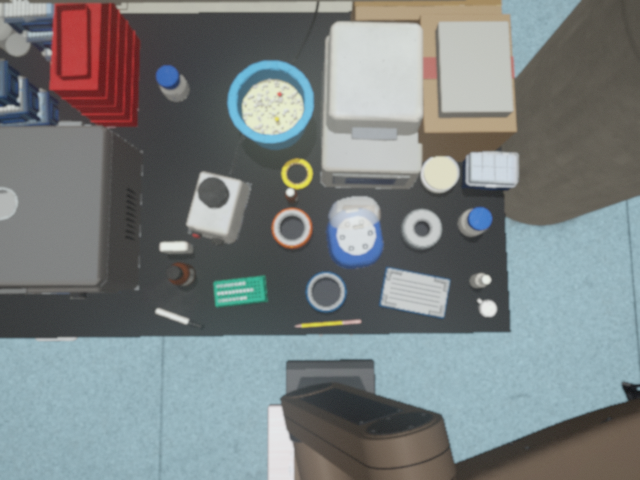

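The scene view shows all the items. In the top view (up is +x, left is +y), the pixel positions are:
- white bottle (482,281) and jar (476,222)
- grey cooler (421,230), orange cooler (292,228) and blue cooler (326,292)
- cold plate (415,292) and green rack (240,291)
- black-capped flask (181,274), timer (176,248) and vial (291,196)

Next I'll measure them from the depth of both views.

```bash
cat >> h.py <<'E'
def cloud(d):
    v,u=np.mgrid[:480,:640]; z=d["depth"]
    p=np.stack([(u-d["cx"])/d["fx"]*z,(v-d["cy"])/d["fy"]*z,z],-1)
    T=np.linalg.inv(d["camera_from_world"]); w=p@T[:3,:3].T+T[:3,3]; w[z<=0]=np.nan
    return w
def circ(p):
    A=np.c_[2*p,np.ones(len(p))]; s=np.linalg.lstsq(A,(p**2).sum(1),rcond=None)[0]
    return s[:2],np.sqrt(s[2]+s[:2]@s[:2])
E
python3 - <<'E'
from h import *
W={n:cloud(dict(np.load(n+"0.npz"))) for n in("top","scene")}
seeds=dict(white=(482,281),jar=(480,219),small=(421,230),med=(292,228),large=(326,292),plate=(415,292),rack=(240,291),amber=(181,274),timer=(176,248),vial=(291,196))
R=dict(white=.035,jar=.05,small=.06,med=.06,large=.06,plate=.105,rack=.08,amber=.04,timer=.045,vial=.022)
for k,(u,v) in seeds.items():
    c=np.nanmedian(W["top"][v-2:v+3,u-2:u+3].reshape(-1,3),0)
    print(k,c.round(3))
    for n,w in W.items():
        p=w.reshape(-1,3); p=p[np.isfinite(p).all(1)]
        q=p[(np.hypot(*(p[:,:2]-c[:2]).T)<R[k])&(p[:,2]>.008)&(p[:,2]<.13)]
        if len(q)<15: print("  ",n,len(q));continue
        zt=np.percentile(q[:,2],97); t=q[q[:,2]>zt-.008]
        (cx,cy),(a,b),ang=cv2.minAreaRect(t[:,:2].astype(np.float32))
        e,r=cv2.minEnclosingCircle(t[:,:2].astype(np.float32))
        print("  ",n,len(q),"top z %.3f"%zt,"n",len(t),"rect %.3f %.3f  %.3f x %.3f ang %.1f"%(cx,cy,a,b,ang),"encl",np.round(e,3),round(r,3),"mean",t.mean(0).round(3))
E
```

```text
white [ 0.446 -0.36   0.084]
   top 233 top z 0.091 n 65 rect 0.449 -0.368  0.019 x 0.020 ang 67.3 encl [ 0.449 -0.369] 0.011 mean [ 0.45  -0.368  0.088]
   scene 357 top z 0.091 n 52 rect 0.448 -0.365  0.022 x 0.020 ang 55.0 encl [ 0.449 -0.364] 0.012 mean [ 0.45  -0.363  0.088]
jar [ 0.594 -0.36   0.089]
   top 734 top z 0.093 n 381 rect 0.595 -0.361  0.054 x 0.054 ang 73.5 encl [ 0.596 -0.36 ] 0.028 mean [ 0.596 -0.361  0.089]
   scene 850 top z 0.094 n 241 rect 0.595 -0.356  0.054 x 0.053 ang 32.0 encl [ 0.596 -0.357] 0.03 mean [ 0.595 -0.355  0.092]
small [ 0.58  -0.232  0.012]
   top 1305 top z 0.048 n 858 rect 0.579 -0.229  0.093 x 0.094 ang 0.2 encl [ 0.579 -0.229] 0.049 mean [ 0.579 -0.229  0.044]
   scene 1180 top z 0.049 n 663 rect 0.581 -0.226  0.096 x 0.097 ang 17.2 encl [ 0.58  -0.227] 0.05 mean [ 0.58  -0.224  0.046]
med [0.588 0.095 0.01 ]
   top 1251 top z 0.047 n 630 rect 0.584 0.093  0.094 x 0.095 ang 89.5 encl [0.585 0.093] 0.049 mean [0.585 0.093 0.043]
   scene 1717 top z 0.048 n 786 rect 0.587 0.096  0.098 x 0.097 ang 89.8 encl [0.586 0.096] 0.051 mean [0.585 0
[... 935 characters left out ...]
 [0.473 0.365] 0.017 mean [0.473 0.365 0.106]
   scene 1081 top z 0.110 n 321 rect 0.474 0.368  0.033 x 0.033 ang 80.3 encl [0.475 0.367] 0.018 mean [0.474 0.369 0.108]
timer [0.535 0.372 0.062]
   top 393 top z 0.068 n 215 rect 0.521 0.379  0.065 x 0.057 ang 89.6 encl [0.523 0.379] 0.039 mean [0.533 0.375 0.063]
   scene 1034 top z 0.067 n 487 rect 0.521 0.381  0.062 x 0.066 ang 1.0 encl [0.525 0.382] 0.039 mean [0.536 0.382 0.065]
vial [0.661 0.093 0.061]
   top 140 top z 0.074 n 47 rect 0.668 0.095  0.017 x 0.017 ang 50.4 encl [0.669 0.094] 0.01 mean [0.668 0.095 0.071]
   scene 300 top z 0.075 n 61 rect 0.670 0.098  0.019 x 0.018 ang 35.7 encl [0.67  0.099] 0.011 mean [0.668 0.099 0.072]
```

```bash
cat >> h.py <<'E'
from scipy.spatial.transform import Rotation as Ro
def to(x,y,z,yaw=None):
    "tool-axis shift (mm) and turn (deg) from the present pose to a world target, tool down"
    s=observe(); R=Ro.from_euler("xyz",s["tool_rot"],degrees=True)
    sh=R.inv().apply(np.array([x,y,z])-s["position"])*1000
    t=(R.inv()*Ro.from_euler("xyz",[180,0,s["tool_rot"][2] if yaw is None else yaw],degrees=True)).as_rotvec(degrees=True)
    print("turn",t.round(1),"shift",sh.round(1),"t",round(s["t"],2),"grip",round(s["grip_width"],4),round(float(s["finger_force"]),1),"F",s["wrist_force"].round(1))
E
python3 -c "
from h import *
to(.449,-.366,.16);to(.449,-.366,.062)"
```

```text
turn [-0.1 -0.   0. ] shift [ 288.2 -171.9   70.5] t 0.1 grip 0.0853 0.0 F [-0.3 -0.1 -1. ]
turn [-0.1 -0.   0. ] shift [ 288.2 -171.7  168.5] t 0.1 grip 0.0853 0.0 F [-0.3 -0.1 -1. ]
```

```bash
python3 -m jog '[[[0,0,0],[40,-24,0],1],[[0,0,0],[80,-48,10],1],[[0,0,0],[120,-72,20],1],[[0,0,0],[160,-96,30],1],[[0,0,0],[200,-120,40],1],[[0,0,0],[240,-144,55],1],[[0,0,0],[275,-163,65],1],[[0,0,0],[288,-172,70],1],[[0,0,0],[288,-172,70],1],[[0,0,0],[288,-172,70],1]]' 30; python3 - <<'E'
from h import *
d=snapshot("wrist"); np.savez("wrist1.npz",**d); cv2.imwrite("pics/wrist1.png",d["img"][:,:,::-1]); to(.449,-.366,.062)
E
```

```text
t: 1.1
position: [0.4486, -0.3674, 0.1615]
tool_rot: [180.0, 0.0, 21.0]
wrist_force: [-0.5, -1.1, 0.6]
grip_width: 0.0855
finger_force: 0.0
turn [0.1 0.  0. ] shift [ 1.3 -1.9 99.9] t 1.15 grip 0.0855 0.0 F [-0.2 -0.2 -0.1]
```

View pics/wrist1.png

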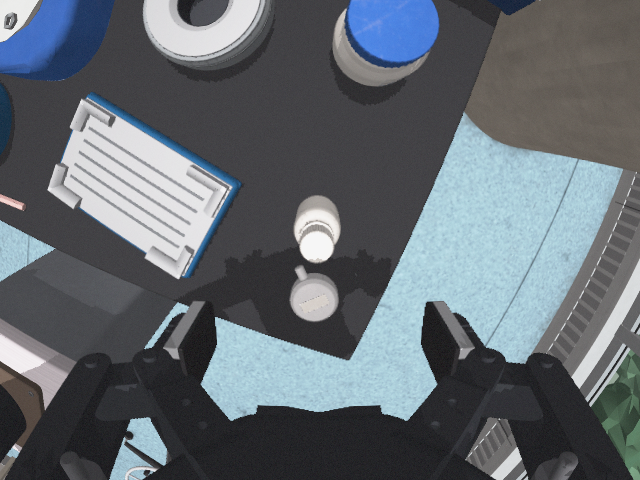

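The wrist view shows the white cap at (316,244), centred between the fingers, with the grey cooler's bore at (205,8) and the jar's cap at (392,28). I'll use it as a third measurement.

```bash
cat >> h.py <<'E'
def wcloud(d):
    v,u=np.mgrid[:480,:640]; z=d["depth"]; x=(u-d["cx"])/d["fx"]; y=(v-d["cy"])/d["fy"]
    r=np.hypot(x,y)+1e-9; k=np.tan(np.minimum(r,1.5))/r
    p=np.stack([x*k*z,y*k*z,z],-1); T=np.linalg.inv(d["camera_from_world"]); w=p@T[:3,:3].T+T[:3,3]; w[z<=0]=np.nan
    return w
def tops(w,c,R,lo,hi):
    p=w.reshape(-1,3); p=p[np.isfinite(p).all(1)]
    q=p[(np.hypot(*(p[:,:2]-c).T)<R)&(p[:,2]>lo)&(p[:,2]<hi)]
    if len(q)<15: return None
    f=q[:,:2].astype(np.float32); (a,b),s,ang=cv2.minAreaRect(f); e,r=cv2.minEnclosingCircle(f)
    return "n %d rect %.4f %.4f (%.3f x %.3f, %.1f) circ %.4f %.4f r %.3f z %.3f"%(len(q),a,b,*s,ang,*e,r,np.median(q[:,2]))
E
python3 - <<'E'
from h import *
w=wcloud(dict(np.load("wrist1.npz")))
print(tops(w,(.449,-.366),.03,.08,.1))
print(tops(w,(.595,-.3585),.04,.08,.11))
print(tops(w,(.58,-.228),.056,.04,.06))
print(tops(w,(.4225,-.209),.1,.023,.04))
E
```

```text
n 979 rect 0.4519 -0.3663 (0.021 x 0.021, 20.8) circ 0.4516 -0.3664 r 0.011 z 0.089
n 5153 rect 0.5907 -0.3619 (0.040 x 0.056, 25.4) circ 0.5970 -0.3588 r 0.028 z 0.091
n 5219 rect 0.5590 -0.2337 (0.050 x 0.096, 13.9) circ 0.5792 -0.2287 r 0.048 z 0.046
n 2974 rect 0.4240 -0.2090 (0.153 x 0.091, 78.3) circ 0.4238 -0.2090 r 0.088 z 0.030
```

```bash
python3 -m jog '[[[0,0,0],[2,-1,30],1],[[0,0,0],[2,-1,65],1],[[0,0,0],[2,-1,88],1],[[0,0,0],[2,-1,98],1],[[0,0,0],[2,-1,98],0.1],[[0,0,0],[2,-1,98],0.1],[[0,0,0],[2,-1,98],0.1],[[0,0,0],[2,-1,98],0.1],[[0,0,0],[2,-1,98],0.1],[[0,0,0],[2,-1,98],0.1],[[0,0,0],[2,-1,98],0.1],[[0,0,0],[2,-1,98],0.1]]' 30; python3 -c "
from h import *
to(.4505,-.366,.062)"
```

```text
t: 2.35
position: [0.4511, -0.3657, 0.0648]
tool_rot: [179.9, -0.0, 21.0]
wrist_force: [-0.4, 0.5, 6.0]
grip_width: 0.0204
finger_force: 29.5
turn [ 0.1 -0.  -0. ] shift [-0.7  0.   2.8] t 2.35 grip 0.0204 29.5 F [-0.4  0.5  6. ]
```

```bash
python3 -m jog '[[[0,0,0],[0,0,-20],0.1],[[0,0,0],[0,0,-50],0.1],[[0,0,0],[0,0,-80],0.1],[[0,0,0],[20,-10,-90],0.1],[[0,0,0],[50,-25,-90],0.1],[[0,0,0],[85,-41,-90],0.1],[[0,0,0],[120,-58,-90],0.1],[[0,0,0],[150,-73,-90],0.1],[[0,0,0],[165,-80,-90],0.1],[[0,0,0],[169,-82,-90],0.1],[[0,0,0],[169,-82,-90],0.1],[[0,0,0],[169,-82,-90],0.1]]' 30; python3 - <<'E'
from h import *
to(.5798,-.2285,.077)
d=snapshot("wrist"); np.savez("wrist2.npz",**d); cv2.imwrite("pics/wrist2.png",d["img"][:,:,::-1])
w=wcloud(d)
print("blk",tops(w,(.58,-.228),.056,.038,.06))
print("cap",tops(w,(.58,-.228),.04,.12,.18), tops(w,(.58,-.228),.03,.07,.13))
d=snapshot("scene");w=cloud(d)
print("blk",tops(w,(.58,-.226),.056,.038,.06)); print("bottle",tops(w,(.58,-.226),.035,.085,.14))
E
```

```text
t: 3.55
position: [0.5781, -0.229, 0.153]
tool_rot: [-180.0, 0.0, 20.9]
wrist_force: [-0.1, -0.2, -0.9]
grip_width: 0.021
finger_force: 29.5
turn [-0.  0. -0.] shift [ 1.8  0.2 76. ] t 3.55 grip 0.021 29.5 F [-0.1 -0.2 -0.9]
blk n 9276 rect 0.5867 -0.2260 (0.089 x 0.098, 20.9) circ 0.5822 -0.2274 r 0.050 z 0.046
cap n 7678 rect 0.5819 -0.2292 (0.028 x 0.048, 20.2) circ 0.5856 -0.2278 r 0.024 z 0.167 n 1201 rect 0.5879 -0.2272 (0.015 x 0.034, 18.7) circ 0.5806 -0.2296 r 0.017 z 0.115
blk n 732 rect 0.5793 -0.2241 (0.096 x 0.098, 14.7) circ 0.5812 -0.2250 r 0.051 z 0.046
bottle n 222 rect 0.5728 -0.2216 (0.034 x 0.021, 30.1) circ 0.5758 -0.2272 r 0.018 z 0.117
```

View pics/wrist2.png

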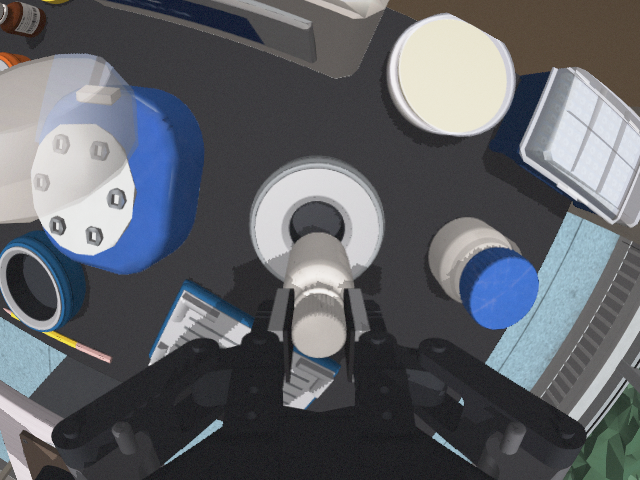

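The wrist view shows the bottle at about (317,262), laterally centred over the bore at (316,222). I'll lower it now.

```bash
python3 -m jog '[[[0,0,0],[2,-0.5,20],0.1],[[0,0,0],[2,-0.5,38],0.1],[[0,0,0],[2,-0.5,50],0.1],[[0,0,0],[2,-0.5,58],0.1],[[0,0,0],[2,-0.5,65],0.1],[[0,0,0],[2,-0.5,70],0.1],[[0,0,0],[2,-0.5,73],0.1],[[0,0,0],[2,-0.5,73],0.1]]' 30; python3 -c "
from h import *
to(.5798,-.2285,.077)"
```

```text
t: 4.45
position: [0.5806, -0.2268, 0.0802]
tool_rot: [-180.0, 0.0, 21.0]
wrist_force: [0.3, -0.5, -0.9]
grip_width: 0.0211
finger_force: 29.5
turn [-0.  0. -0.] shift [-1.3  1.3  3.2] t 4.45 grip 0.0211 29.5 F [ 0.3 -0.5 -0.9]
```

No contact force yet. I'll ease it down to the floor, release and lift away.

```bash
python3 -m jog '[[[0,0,0],[0,0,2],0.1],[[0,0,0],[0,0,3],0.1],[[0,0,0],[0,0,4],0.1],[[0,0,0],[0,0,4],0.1]]' 30; python3 -c "
from h import *
to(.5798,-.2285,.077)"
```

```text
t: 4.85
position: [0.5809, -0.2269, 0.0769]
tool_rot: [180.0, -0.0, 21.0]
wrist_force: [-0.5, -0.4, 1.0]
grip_width: 0.0209
finger_force: 29.6
turn [ 0. -0. -0.] shift [-1.6  1.1 -0.1] t 4.85 grip 0.0209 29.6 F [-0.5 -0.4  1. ]
```

```bash
python3 -m jog '[[[0,0,0],[0,0,1],0.1],[[0,0,0],[0,0,1.5],0.1],[[0,0,0],[0,0,1.5],0.4],[[0,0,0],[0,0,1.5],0.6],[[0,0,0],[0,0,1.5],1],[[0,0,0],[0,0,1.5],1],[[0,0,0],[0,0,1.5],1],[[0,0,0],[0,0,-20],1],[[0,0,0],[0,0,-60],1],[[0,0,0],[0,0,-90],1],[[0,0,0],[0,0,-100],1],[[0,0,0],[0,0,-100],1]]' 30; python3 - <<'E'
from h import *
to(.596,-.359,.16);to(.596,-.359,.056)
d=snapshot("wrist"); w=wcloud(d)
print("cap",tops(w,(.58,-.228),.03,.085,.13), tops(w,(.58,-.228),.056,.038,.06))
for c in [(.596,-.359)]: print("jar",tops(w,c,.045,.083,.11))
d=snapshot("scene"); w=cloud(d); print(tops(w,(.58,-.226),.03,.088,.13))
E
```

```text
t: 6.05
position: [0.5815, -0.2274, 0.1782]
tool_rot: [179.8, -0.1, 21.0]
wrist_force: [-0.4, -0.8, -0.0]
grip_width: 0.0854
finger_force: 0.0
turn [ 0.2 -0.1 -0. ] shift [-33.6 128.1  18.5] t 6.05 grip 0.0854 0.0 F [-0.4 -0.8 -0. ]
turn [ 0.2 -0.1 -0. ] shift [-33.8 127.7 122.5] t 6.05 grip 0.0854 0.0 F [-0.4 -0.8 -0. ]
cap n 1015 rect 0.5818 -0.2279 (0.021 x 0.021, 43.5) circ 0.5815 -0.2279 r 0.011 z 0.101 n 9488 rect 0.5831 -0.2274 (0.098 x 0.097, 83.6) circ 0.5822 -0.2274 r 0.050 z 0.046
jar n 3667 rect 0.5979 -0.3578 (0.055 x 0.055, 23.6) circ 0.5977 -0.3583 r 0.029 z 0.091
n 74 rect 0.5811 -0.2267 (0.019 x 0.023, 28.8) circ 0.5797 -0.2273 r 0.012 z 0.100
```

White bottle is seated: cap 0.7 mm off the bore centre, top at 101 mm, so its foot is at 12–13 mm. On to the jar.

```bash
python3 -m jog '[[[0,0,0],[-6,25,0],1],[[0,0,0],[-15,60,5],1],[[0,0,0],[-24,95,12],1],[[0,0,0],[-30,120,18],1],[[0,0,0],[-32,127.5,22],1],[[0,0,0],[-32,127.5,50],1],[[0,0,0],[-32,127.5,85],1],[[0,0,0],[-32,127.5,110],1],[[0,0,0],[-32,127.5,120],1],[[0,0,0],[-32,127.5,120],1]]' 40 && python3 -m jog '[[[0,0,0],[0,0,0],0.4],[[0,0,0],[0,0,0],0.4],[[0,0,0],[0,0,0],0.4],[[0,0,0],[0,0,0],0.4],[[0,0,0],[0,0,0],0.4],[[0,0,0],[0,0,0],0.4],[[0,0,0],[0,0,0],0.4]]' 40;  python3 -c "
from h import *
to(.5975,-.358,.058)"
```

```text
t: 7.15
position: [0.5947, -0.3552, 0.053]
tool_rot: [-179.7, 0.2, 21.0]
wrist_force: [-0.2, 0.2, 0.3]
grip_width: 0.0856
finger_force: 0.0
t: 7.85
position: [0.5976, -0.3581, 0.0589]
tool_rot: [179.8, -0.1, 21.0]
wrist_force: [-0.1, 1.1, 5.6]
grip_width: 0.0546
finger_force: 43.2
turn [ 0.2 -0.1 -0. ] shift [-0.  -0.1  0.9] t 7.85 grip 0.0546 43.2 F [-0.1  1.1  5.6]
```

```bash
python3 -m jog '[[[0,0,0],[0,0,-25],0.4],[[0,0,0],[0,0,-65],0.4],[[0,0,0],[0,0,-105],0.4],[[0,0,0],[0,0,-135],0.4],[[0,0,0],[-8,-20,-148],0.4],[[0,0,0],[-24,-55,-150],0.4],[[0,0,0],[-40,-95,-150],0.4],[[0,0,0],[-56,-138,-150],0.4],[[0,0,0],[-74,-178,-150],0.4],[[0,0,0],[-81,-200,-150],0.4],[[0,0,0],[-81,-200,-150],0.4]]' 40 && python3 -m jog '[[[0,0,0],[5,-20,0],0.4],[[0,0,0],[15,-55,0],0.4],[[0,0,0],[25,-95,0],0.4],[[0,0,0],[36,-135,0],0.4],[[0,0,0],[46,-170,0],0.4],[[0,0,0],[53,-195,0],0.4],[[0,0,0],[55.5,-205.5,0],0.4],[[0,0,0],[55.5,-205.5,0],0.4],[[0,0,0],[55.5,-205.5,0],0.4]]' 40;  python3 - <<'E'
from h import *
to(.4275,.012,.071)
d=snapshot("wrist"); cv2.imwrite("pics/wrist3.png",d["img"][:,:,::-1]); w=wcloud(d)
print("blk",tops(w,(.428,.012),.058,.036,.06))
print("jar",tops(w,(.428,.012),.045,.135,.20))
print("med",tops(w,(.5855,.0945),.058,.036,.06))
E
```

```text
t: 8.95
position: [0.4468, -0.1969, 0.205]
tool_rot: [-179.9, 0.1, 21.0]
wrist_force: [0.1, 0.1, -2.1]
grip_width: 0.0551
finger_force: 43.3
t: 9.85
position: [0.4278, 0.0114, 0.2063]
tool_rot: [180.0, 0.0, 20.9]
wrist_force: [1.0, 0.2, -2.9]
grip_width: 0.055
finger_force: 43.5
turn [0. 0. 0.] shift [-1.000e-01 -8.000e-01  1.353e+02] t 9.85 grip 0.055 43.5 F [ 1.   0.2 -2.9]
blk n 3115 rect 0.4428 0.0190 (0.067 x 0.099, 22.9) circ 0.4288 0.0131 r 0.050 z 0.044
jar n 4550 rect 0.4421 0.0145 (0.037 x 0.067, 17.9) circ 0.4292 0.0102 r 0.034 z 0.190
med n 3798 rect 0.5679 0.0889 (0.059 x 0.099, 19.8) circ 0.5859 0.0954 r 0.050 z 0.045
```

View pics/wrist3.png

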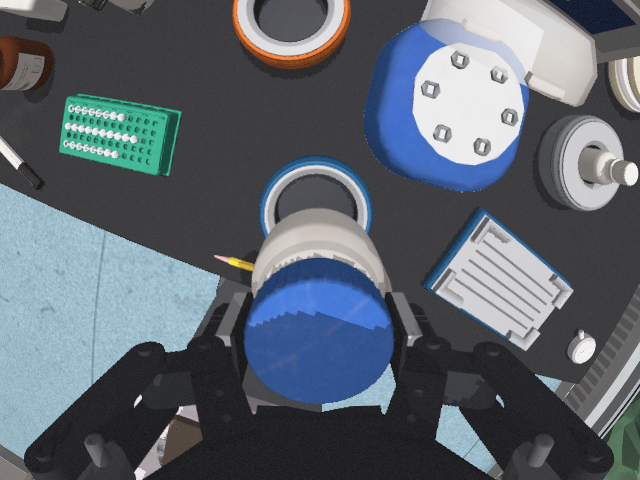

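The wrist view shows the jar body at (319,255) and the blue cooler at (316,210). The jar sits about 2 mm to the −y side, so I'll correct that and lower.

```bash
python3 -m jog '[[[0,0,0],[0.6,-2,20],0.4],[[0,0,0],[0.6,-2,55],0.4],[[0,0,0],[0.6,-2,85],0.4],[[0,0,0],[0.6,-2,102],0.4],[[0,0,0],[0.6,-2,110],0.4],[[0,0,0],[0.6,-2,116],0.4],[[0,0,0],[0.6,-2,121],0.4],[[0,0,0],[0.6,-2,126],0.4],[[0,0,0],[0.6,-2,130],0.4],[[0,0,0],[0.6,-2,131],0.4],[[0,0,0],[0.6,-2,131],0.4]]' 40; python3 -c "
from h import *
to(.428,.0135,.071)"
```

```text
t: 11.0
position: [0.4274, 0.0143, 0.0754]
tool_rot: [180.0, -0.0, 21.0]
wrist_force: [-0.1, -0.8, -2.5]
grip_width: 0.055
finger_force: 43.6
turn [ 0. -0. -0.] shift [0.3 1.  4.4] t 11.0 grip 0.055 43.6 F [-0.1 -0.8 -2.5]
```

```bash
python3 -m jog '[[[0,0,0],[0,0,1.5],0.4],[[0,0,0],[0,0,3],0.4],[[0,0,0],[0,0,4],0.4],[[0,0,0],[0,0,5],0.4],[[0,0,0],[0,0,5],0.4]]' 40; python3 -c "
from h import *
to(.428,.0135,.071)"
```

```text
t: 11.5
position: [0.4275, 0.0144, 0.071]
tool_rot: [-180.0, 0.0, 21.0]
wrist_force: [-2.5, 1.3, 3.0]
grip_width: 0.055
finger_force: 44.1
turn [-0.  0. -0.] shift [ 0.1  1.  -0. ] t 11.5 grip 0.055 44.1 F [-2.5  1.3  3. ]
```

```bash
python3 -m jog '[[[0,0,0],[0,0,0],0.7],[[0,0,0],[0,0,0],1],[[0,0,0],[0,0,0],1],[[0,0,0],[0,0,0],1],[[0,0,0],[0,0,-20],1],[[0,0,0],[0,0,-60],1],[[0,0,0],[0,0,-100],1],[[0,0,0],[0,0,-125],1],[[0,0,0],[0,0,-130],1],[[0,0,0],[0,0,-130],1]]' 40; python3 - <<'E'
from h import *
to(.4735,.3665,.2);to(.4735,.3665,.075)
d=snapshot("wrist"); w=wcloud(d)
print("jar",tops(w,(.428,.012),.04,.09,.12), "blk",tops(w,(.428,.012),.058,.036,.06))
print("rack",tops(w,(.4305,.2255),.08,.015,.05))
print("plate",tops(w,(.424,-.209),.1,.024,.04))
print("med",tops(w,(.5855,.0945),.058,.036,.06))
print("amber",tops(w,(.474,.3665),.03,.098,.13))
E
```

```text
t: 12.5
position: [0.4276, 0.0142, 0.2008]
tool_rot: [179.9, -0.1, 21.0]
wrist_force: [0.1, -0.2, 0.6]
grip_width: 0.0854
finger_force: 0.0
turn [ 0.1 -0.1 -0. ] shift [ 168.8 -312.6    0.7] t 12.5 grip 0.0854 0.0 F [ 0.1 -0.2  0.6]
turn [ 0.1 -0.1 -0. ] shift [ 168.7 -312.7  125.7] t 12.5 grip 0.0854 0.0 F [ 0.1 -0.2  0.6]
jar n 4959 rect 0.4285 0.0134 (0.054 x 0.055, 19.4) circ 0.4282 0.0134 r 0.028 z 0.103 blk n 4577 rect 0.4340 0.0144 (0.088 x 0.099, 18.8) circ 0.4281 0.0123 r 0.050 z 0.044
rack n 6415 rect 0.4318 0.2266 (0.063 x 0.124, 6.0) circ 0.4331 0.2259 r 0.068 z 0.027
plate n 1633 rect 0.4241 -0.2093 (0.155 x 0.091, 78.4) circ 0.4242 -0.2099 r 0.089 z 0.030
med n 3899 rect 0.5670 0.0886 (0.058 x 0.099, 20.6) circ 0.5862 0.0955 r 0.050 z 0.045
amber None
```

Jar is seated: 1 mm off centre, top at 103 mm. Next the rack, with a 75° yaw.

```bash
python3 -m jog '[[[0,0,-8],[5,-15,0],1],[[0,0,-16],[16,-42,0],1],[[0,0,-24],[28,-72,5],1],[[0,0,-32],[41,-102,12],1],[[0,0,-40],[53,-132,20],1],[[0,0,-48],[65,-160,30],1],[[0,0,-56],[74,-182,40],1],[[0,0,-64],[79,-194,40],1],[[0,0,-70],[79.5,-196.3,40],1],[[0,0,-75],[79.5,-196.3,40],1],[[0,0,-75],[79.5,-196.3,40],1],[[0,0,-75],[79.5,-196.3,40],1]]' 40; python3 - <<'E'
from h import *
d=snapshot("wrist"); w=wcloud(d); cv2.imwrite("pics/wrist4.png",d["img"][:,:,::-1])
print("rack",tops(w,(.4315,.226),.08,.015,.05))
print("amber",tops(w,(.474,.3665),.03,.098,.13))
to(.4315,.226,.0,96)
E
```

```text
t: 13.75
position: [0.4303, 0.2257, 0.1584]
tool_rot: [-179.8, 0.0, 95.8]
wrist_force: [-0.3, 0.5, 0.4]
grip_width: 0.0851
finger_force: 0.0
rack n 10869 rect 0.4320 0.2272 (0.063 x 0.123, 6.0) circ 0.4319 0.2275 r 0.067 z 0.027
amber n 2552 rect 0.4753 0.3643 (0.033 x 0.027, 10.6) circ 0.4748 0.3676 r 0.017 z 0.109
turn [-0.1  0.  -0.1] shift [  0.3   1.4 158.9] t 13.8 grip 0.0854 0.0 F [0.7 0.2 0.5]
```

View pics/wrist4.png

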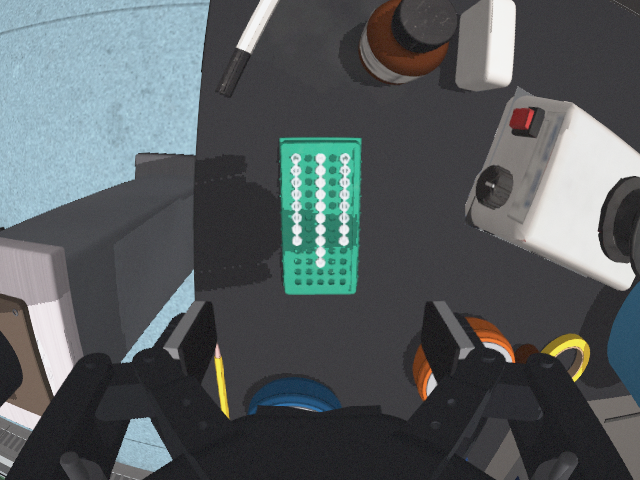

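The wrist view shows the rack straight along the tool, centred at (320,216) between the fingers at columns 205 and 435. I'll descend and grip.

```bash
python3 -m jog '[[[0,0,0],[1,1.6,30],1],[[0,0,0],[1,1.6,70],1],[[0,0,0],[1,1.6,108],1],[[0,0,0],[1,1.6,135],1],[[0,0,0],[1,1.6,150],1],[[0,0,0],[1,1.6,156],1],[[0,0,0],[1,1.6,158],1],[[0,0,0],[1,1.6,158],1]]' 40 && python3 -m jog '[[[0,0,0],[0,0,0],0.4],[[0,0,0],[0,0,0],0.4],[[0,0,0],[0,0,0],0.4],[[0,0,0],[0,0,0],0.4],[[0,0,0],[0,0,0],0.4],[[0,0,0],[0,0,0],0.4],[[0,0,0],[0,0,0],0.4]]' 40;  python3 -c "
from h import *
to(.432,.2268,0)"
```

```text
t: 14.6
position: [0.4334, 0.2273, 0.0029]
tool_rot: [179.9, -0.0, 95.9]
wrist_force: [-0.6, -0.4, -0.4]
grip_width: 0.0855
finger_force: 0.0
t: 15.3
position: [0.4339, 0.2276, 0.0037]
tool_rot: [179.9, -0.0, 96.0]
wrist_force: [-0.3, -0.6, 6.0]
grip_width: 0.0608
finger_force: 45.2
turn [ 0.1 -0.  -0. ] shift [-0.6 -2.   3.7] t 15.3 grip 0.0608 45.2 F [-0.3 -0.6  6. ]
```

```bash
python3 -m jog '[[[0,0,0],[0,0,-20],0.4],[[0,0,0],[0,0,-55],0.4],[[0,0,0],[0,0,-95],0.4],[[0,0,0],[0,0,-130],0.4],[[0,0,0],[0,0,-152],0.4],[[0,0,0],[-20,2,-160],0.4],[[0,0,0],[-55,2,-160],0.4],[[0,0,0],[-98,2,-160],0.4],[[0,0,0],[-140,2,-160],0.4],[[0,0,0],[-182,2,-160],0.4],[[0,0,0],[-215,2,-160],0.4],[[0,0,0],[-229,2,-160],0.4]]' 40 && python3 -m jog '[[[0,0,2],[-20,-5,0],0.4],[[0,0,5],[-55,-14,0],0.4],[[0,0,8],[-95,-26,0],0.4],[[0,0,11],[-135,-38,0],0.4],[[0,0,14],[-170,-48,0],0.4],[[0,0,17],[-195,-55,0],0.4],[[0,0,17.7],[-204,-57.6,0],0.4],[[0,0,17.7],[-204,-57.6,0],0.4],[[0,0,17.7],[-204,-57.6,0],0.4]]' 40;  python3 - <<'E'
from h import *
to(.424,-.209,.025,78.3)
d=snapshot("wrist"); cv2.imwrite("pics/wrist5.png",d["img"][:,:,::-1]); w=wcloud(d)
print("plate",tops(w,(.424,-.209),.1,.024,.04))
print("rack",tops(w,(.424,-.209),.1,.155,.183))
d=snapshot("top"); w=cloud(d)
print("plate",tops(w,(.4225,-.21),.1,.022,.04))
E
```

```text
t: 16.5
position: [0.4584, -0.0026, 0.162]
tool_rot: [-180.0, 0.0, 95.8]
wrist_force: [0.1, 0.4, -1.2]
grip_width: 0.061
finger_force: 44.4
t: 17.4
position: [0.4224, -0.2081, 0.1619]
tool_rot: [-180.0, -0.1, 78.3]
wrist_force: [-0.7, 0.4, -1.0]
grip_width: 0.0611
finger_force: 44.4
turn [-0.  -0.1  0. ] shift [ -0.7   1.8 136.9] t 17.4 grip 0.0611 44.4 F [-0.7  0.4 -1. ]
plate n 1319 rect 0.4374 -0.1446 (0.021 x 0.091, 78.4) circ 0.4375 -0.1455 r 0.046 z 0.030
rack n 6742 rect 0.4242 -0.2068 (0.126 x 0.089, 78.4) circ 0.4248 -0.2043 r 0.068 z 0.165
plate n 223 rect 0.4241 -0.2107 (0.156 x 0.093, 78.3) circ 0.4233 -0.2110 r 0.088 z 0.027
```

View pics/wrist5.png

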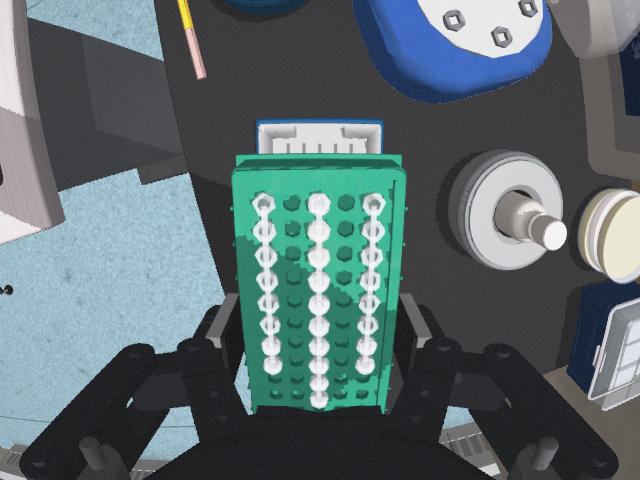

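The wrist view shows the held rack centred at column 320 and the plate's far end centred at column 319.5, parallel. A small correction, then lower.

```bash
python3 -m jog '[[[0,0,0],[-2,1,20],0.4],[[0,0,0],[-2,1,55],0.4],[[0,0,0],[-2,1,88],0.4],[[0,0,0],[-2,1,108],0.4],[[0,0,0],[-2,1,118],0.4],[[0,0,0],[-2,1,125],0.4],[[0,0,0],[-2,1,130],0.4],[[0,0,0],[-2,1,133],0.4],[[0,0,0],[-2,1,133],0.4]]' 40; python3 -c "
from h import *
to(.424,-.21,.0237)"
```

```text
t: 18.4
position: [0.4234, -0.2116, 0.0298]
tool_rot: [179.9, 0.0, 78.3]
wrist_force: [-0.5, 0.5, -0.5]
grip_width: 0.0612
finger_force: 44.4
turn [0.1 0.  0. ] shift [1.7 0.2 6.1] t 18.4 grip 0.0612 44.4 F [-0.5  0.5 -0.5]
```

```bash
python3 -m jog '[[[0,0,0],[0,0,2],0.4],[[0,0,0],[0,0,4],0.4],[[0,0,0],[0,0,5],0.4],[[0,0,0],[0,0,6],0.4],[[0,0,0],[0,0,6],0.4]]' 40; python3 - <<'E'
from h import *
d=snapshot("wrist"); w=wcloud(d)
print("rack",tops(w,(.424,-.209),.075,.041,.06))
to(.424,-.21,.0237)
E
```

```text
t: 18.9
position: [0.4231, -0.2115, 0.0237]
tool_rot: [-180.0, 0.0, 78.3]
wrist_force: [-1.2, 1.4, 2.3]
grip_width: 0.061
finger_force: 44.8
rack n 38772 rect 0.4260 -0.2045 (0.109 x 0.089, 78.1) circ 0.4267 -0.2053 r 0.062 z 0.047
turn [0. 0. 0.] shift [1.6 0.5 0. ] t 18.95 grip 0.061 44.8 F [-1.6  0.9  2.2]
```

Contact at the expected height. Release and lift.

```bash
python3 -m jog '[[[0,0,0],[0,0,0.5],0.8],[[0,0,0],[0,0,0.5],0.85],[[0,0,0],[0,0,0.5],1],[[0,0,0],[0,0,0.5],1],[[0,0,0],[0,0,0.5],1],[[0,0,0],[0,0,-20],1],[[0,0,0],[0,0,-60],1],[[0,0,0],[0,0,-100],1],[[0,0,0],[0,0,-140],1],[[0,0,0],[0,0,-165],1],[[0,0,0],[0,0,-170],1],[[0,0,0],[0,0,-170],1]]' 40; python3 - <<'E'
from h import *
for n,f in(("wrist",wcloud),("top",cloud)):
    d=snapshot(n); w=f(d)
    print("rack",tops(w,(.424,-.209),.075,.038,.06)); print("plate low",tops(w,(.424,-.209),.1,.014,.06))
cv2.imwrite("pics/top2.png",d["img"][:,:,::-1])
d=snapshot("wrist"); cv2.imwrite("pics/wrist6.png",d["img"][:,:,::-1])
to(.4748,.3675,.2,21);to(.4748,.3675,.075,21)
E
```

```text
t: 20.15
position: [0.4232, -0.2115, 0.1937]
tool_rot: [179.9, 0.0, 78.3]
wrist_force: [1.1, -0.2, -0.4]
grip_width: 0.0853
finger_force: 0.0
rack n 9732 rect 0.4247 -0.2113 (0.123 x 0.062, 78.4) circ 0.4247 -0.2107 r 0.067 z 0.047
plate low n 19718 rect 0.4241 -0.2087 (0.164 x 0.101, 78.1) circ 0.4240 -0.2077 r 0.093 z 0.032
rack n 486 rect 0.4268 -0.1963 (0.088 x 0.061, 78.9) circ 0.4268 -0.1947 r 0.050 z 0.046
plate low n 1202 rect 0.4226 -0.2110 (0.164 x 0.099, 78.4) circ 0.4221 -0.2098 r 0.091 z 0.028
turn [-0.3  0.  57.3] shift [576.7 -65.9  -7.7] t 20.3 grip 0.0856 0.0 F [0.2 0.4 0.6]
turn [-0.3  0.  57.3] shift [576.5 -65.5 117.3] t 20.3 grip 0.0856 0.0 F [0.2 0.4 0.6]
```

View pics/wrist6.png

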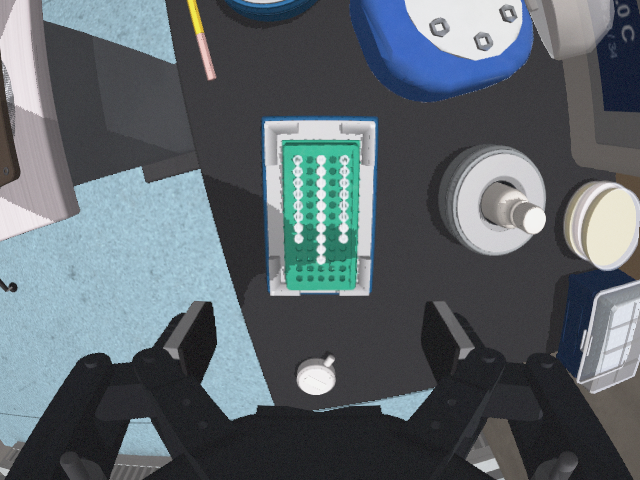

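The rack lies flat in the nest, about 2.5 mm off along its length, well inside the limit. Now the flask.

```bash
python3 -m jog '[[[0,0,4],[20,-2,-4],1],[[0,0,9],[60,-7,-8],1],[[0,0,14],[105,-12,-8],1],[[0,0,20],[150,-17,-8],1],[[0,0,25],[195,-22,-8],1],[[0,0,30],[240,-27,-8],1],[[0,0,36],[285,-33,-8],1],[[0,0,42],[330,-38,-8],1],[[0,0,47],[375,-43,-8],1],[[0,0,52],[420,-48,-8],1],[[0,0,57.3],[465,-53,-8],1],[[0,0,57.3],[505,-58,-8],1]]' && python3 -m jog '[[[0,0,0],[22,33,0],1],[[0,0,0],[35,57,0],1],[[0,0,0],[35,57,0],1],[[0,0,0],[35,57,0],1]]'; python3 - <<'E'
from h import *
d=snapshot("wrist"); cv2.imwrite("pics/wrist7.png",d["img"][:,:,::-1]); w=wcloud(d)
print("amber",tops(w,(.474,.3665),.03,.1,.13))
to(.4748,.3675,.2,21);to(.4748,.3675,.075,21)
E
```

```text
t: 21.5
position: [0.4678, 0.2967, 0.1988]
tool_rot: [180.0, 0.2, 20.9]
wrist_force: [0.7, -0.7, -0.3]
grip_width: 0.0856
finger_force: 0.0
t: 21.9
position: [0.5213, 0.2537, 0.199]
tool_rot: [-180.0, 0.2, 20.9]
wrist_force: [-0.7, -0.4, -1.1]
grip_width: 0.0856
finger_force: 0.0
amber n 1571 rect 0.4753 0.3669 (0.034 x 0.033, 12.7) circ 0.4755 0.3674 r 0.017 z 0.109
turn [-0.   0.2 -0.1] shift [  -2.6 -122.6   -0.5] t 21.95 grip 0.0854 0.0 F [ 0.4  0.  -0.1]
turn [-0.   0.2 -0.1] shift [  -2.2 -122.5  124.5] t 21.95 grip 0.0854 0.0 F [ 0.4  0.  -0.1]
```

```bash
python3 -m jog '[[[0,0,0],[-1,-25,0],1],[[0,0,0],[-1,-65,0],1],[[0,0,0],[-2,-100,0],1],[[0,0,0],[-2,-118,0],1],[[0,0,0],[-2,-122,2],1],[[0,0,0],[-2,-122,30],1],[[0,0,0],[-2,-122,65],1],[[0,0,0],[-2,-122,98],1],[[0,0,0],[-2,-122,117],1],[[0,0,0],[-2,-122,124],1],[[0,0,0],[-2,-122,124],1]]' && python3 -m jog '[[[0,0,0],[0,0,0],0.2],[[0,0,0],[0,0,0],0.2],[[0,0,0],[0,0,0],0.2],[[0,0,0],[0,0,0],0.2],[[0,0,0],[0,0,0],0.2],[[0,0,0],[0,0,0],0.2],[[0,0,0],[0,0,0],0.2],[[0,0,0],[0,0,0],0.2]]' 45; python3 -c "
from h import *
to(.5862,.0955,.225)"
```

```text
t: 23.05
position: [0.4758, 0.3664, 0.076]
tool_rot: [180.0, 0.2, 20.9]
wrist_force: [-0.2, 1.0, -0.5]
grip_width: 0.0858
finger_force: 0.0
t: 23.85
position: [0.4773, 0.368, 0.0787]
tool_rot: [-180.0, -0.1, 21.0]
wrist_force: [-0.2, 1.4, 6.0]
grip_width: 0.033
finger_force: 44.4
turn [-0.  -0.1  0. ] shift [   4.5  293.3 -146.5] t 23.85 grip 0.033 44.4 F [-0.2  1.4  6. ]
```

```bash
python3 -m jog '[[[0,0,0],[0,0,-20],0.2],[[0,0,0],[0,0,-55],0.2],[[0,0,0],[0,0,-95],0.2],[[0,0,0],[0,0,-130],0.2],[[0,0,0],[0,0,-148],0.2],[[0,0,0],[0,0,-150],0.2]]' && python3 -m jog '[[[0,0,0],[0,20,0],0.2],[[0,0,0],[1,55,0],0.2],[[0,0,0],[2,95,0],0.2],[[0,0,0],[2,140,0],0.2],[[0,0,0],[3,185,0],0.2],[[0,0,0],[4,230,0],0.2],[[0,0,0],[4,265,0],0.2],[[0,0,0],[4.5,287,0],0.2],[[0,0,0],[4.5,293,0],0.2],[[0,0,0],[4.5,293,0],0.2],[[0,0,0],[4.5,293,0],0.2]]';python3 - <<'E'
from h import *
to(.5862,.0955,.09)
d=snapshot("wrist"); cv2.imwrite("pics/wrist8.png",d["img"][:,:,::-1]); w=wcloud(d)
print("blk",tops(w,(.5862,.0955),.058,.037,.06)); print("flask",tops(w,(.586,.0955),.045,.12,.215))
E
```

```text
t: 24.45
position: [0.4776, 0.3677, 0.2298]
tool_rot: [-180.0, -0.3, 21.0]
wrist_force: [0.1, 0.7, -1.8]
grip_width: 0.0327
finger_force: 45.3
t: 25.55
position: [0.5846, 0.0962, 0.2259]
tool_rot: [-179.9, 0.1, 21.0]
wrist_force: [0.4, 0.3, -3.1]
grip_width: 0.0325
finger_force: 45.5
turn [-0.1  0.1 -0. ] shift [  1.6   1.5 135.8] t 25.55 grip 0.0325 45.5 F [ 0.4  0.3 -3.1]
blk n 3880 rect 0.5979 0.0991 (0.077 x 0.099, 17.1) circ 0.5876 0.0957 r 0.050 z 0.045
flask n 3739 rect 0.5968 0.0997 (0.027 x 0.055, 22.2) circ 0.5880 0.0961 r 0.028 z 0.202
```

View pics/wrist8.png

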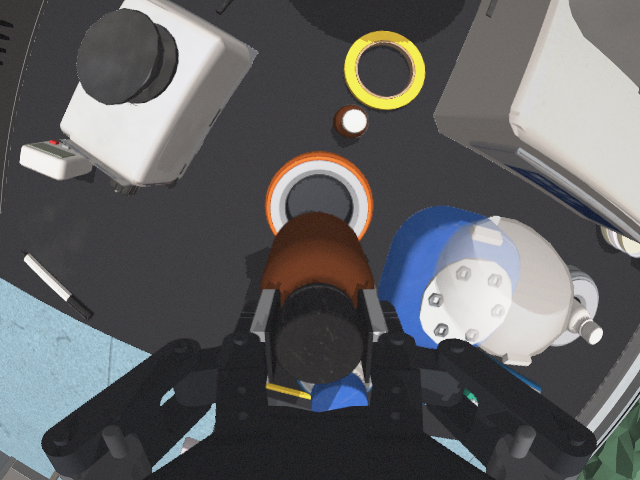

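The wrist view shows the flask at column 319 and the orange cooler also at (319,205). The measured centres agree within 0.5 mm, so I'll go straight down.

```bash
python3 -m jog '[[[0,0,0],[0,0,20],0.2],[[0,0,0],[0,0,55],0.2],[[0,0,0],[0,0,85],0.2],[[0,0,0],[0,0,100],0.2],[[0,0,0],[0,0,109],0.2],[[0,0,0],[0,0,116],0.2],[[0,0,0],[0,0,122],0.2],[[0,0,0],[0,0,127],0.2],[[0,0,0],[0,0,131],0.2],[[0,0,0],[0,0,132],0.2],[[0,0,0],[0,0,132],0.2]]' && python3 -m jog '[[[0,0,0],[0,0,1.5],0.2],[[0,0,0],[0,0,3],0.2],[[0,0,0],[0,0,4],0.2],[[0,0,0],[0,0,4],0.2]]'
```

```text
t: 26.7
position: [0.5859, 0.0953, 0.0955]
tool_rot: [180.0, -0.0, 20.9]
wrist_force: [-0.1, 0.3, -4.2]
grip_width: 0.0329
finger_force: 45.6
t: 27.1
position: [0.5858, 0.0953, 0.0914]
tool_rot: [180.0, -0.0, 21.0]
wrist_force: [0.8, -1.0, -2.9]
grip_width: 0.0327
finger_force: 45.6
```

```bash
python3 -m jog '[[[0,0,0],[0,0,1],0.2],[[0,0,0],[0,0,2],0.2],[[0,0,0],[0,0,2],0.2]]'; python3 -m jog '[[[0,0,0],[0,0,1],0.2],[[0,0,0],[0,0,1],0.2]]'
```

```text
t: 27.4
position: [0.5862, 0.0955, 0.0907]
tool_rot: [180.0, -0.1, 21.0]
wrist_force: [-0.4, 0.7, 5.2]
grip_width: 0.0327
finger_force: 46.2
t: 27.6
position: [0.5865, 0.0956, 0.0906]
tool_rot: [180.0, -0.1, 21.0]
wrist_force: [-1.1, 1.4, 8.4]
grip_width: 0.0324
finger_force: 46.6
```

The flask is on the floor. Release, lift and check everything.

```bash
python3 -m jog '[[[0,0,0],[0,0,-1],0.2],[[0,0,0],[0,0,-1],0.5],[[0,0,0],[0,0,-1],1],[[0,0,0],[0,0,-1],1],[[0,0,0],[0,0,-1],1],[[0,0,0],[0,0,-1],1],[[0,0,0],[0,0,-25],1],[[0,0,0],[0,0,-65],1],[[0,0,0],[0,0,-105],1],[[0,0,0],[0,0,-130],1],[[0,0,0],[0,0,-130],1]]'; python3 - <<'E'
from h import *
d=snapshot("wrist"); w=wcloud(d)
print("flask",tops(w,(.587,.0955),.03,.11,.14)); print("blk",tops(w,(.587,.0955),.058,.037,.06))
d=snapshot("scene"); w=cloud(d); cv2.imwrite("pics/scene2.png",d["img"][:,:,::-1])
for n,c,r,lo in(("jar",(.4275,.013),.04,.09),("rack",(.424,-.207),.075,.038),("white",(.58,-.226),.03,.09),("vial",(.67,.098),.022,.064),("timer",(.536,.382),.045,.057)):print(n,tops(w,c,r,lo,.13))
E
```

```text
t: 28.7
position: [0.5883, 0.0954, 0.224]
tool_rot: [179.8, -0.5, 21.0]
wrist_force: [-0.6, -0.4, -0.2]
grip_width: 0.0855
finger_force: 0.0
flask n 1790 rect 0.5844 0.0953 (0.033 x 0.033, 75.4) circ 0.5844 0.0948 r 0.017 z 0.121
blk n 4603 rect 0.5892 0.0968 (0.095 x 0.099, 20.6) circ 0.5874 0.0959 r 0.050 z 0.045
jar n 524 rect 0.4269 0.0139 (0.056 x 0.054, 87.7) circ 0.4269 0.0143 r 0.029 z 0.103
rack n 972 rect 0.4235 -0.2101 (0.127 x 0.064, 79.8) circ 0.4224 -0.2099 r 0.066 z 0.048
white n 69 rect 0.5799 -0.2260 (0.021 x 0.020, 10.1) circ 0.5809 -0.2258 r 0.012 z 0.100
vial n 70 rect 0.6689 0.0986 (0.018 x 0.021, 79.8) circ 0.6692 0.0977 r 0.011 z 0.072
timer n 485 rect 0.5402 0.3812 (0.024 x 0.068, 0.1) circ 0.5391 0.3814 r 0.034 z 0.064
```

View pics/scene2.png

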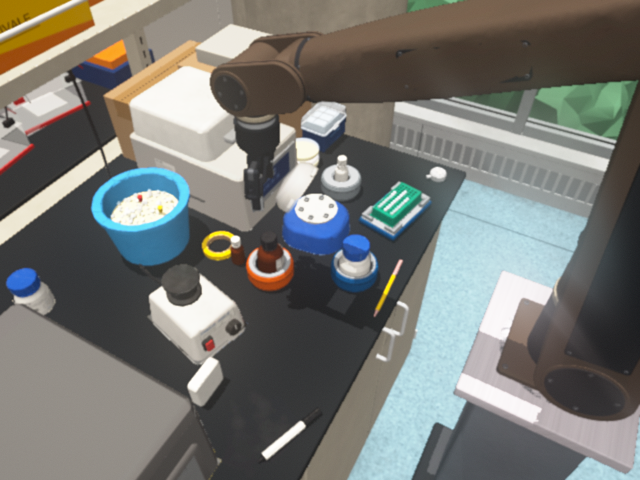

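The scene view shows all four in place: flask (270,262), jar (355,262), white bottle (342,180) and rack (397,203). The vial (237,248) and timer (205,382) are undisturbed, and the gripper is clear.

```bash
python3 -m jog '[[[0,0,0],[0,0,0],1],[[0,0,0],[0,0,0],1],[[0,0,0],[0,0,0],1]]' >/dev/null; python3 -c "
from h import *
print(hand_in())"
```

```text
the job is handed in; nothing more can be done
None
```

I handed the job in at about 29 s of the 109 s allowed: by my last measurements the three containers sit on their bore floors within about 3 mm of centre, the rack lies flat in its nest about 2.5 mm off centre, and the small brown bottle and the timer are still standing where they were; no verdict came back.

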